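# Two-button tray release on a sole press

## Robot

A 6-joint arm with a two-finger parallel gripper is mounted at the origin on the work surface. World frame = base frame: x ahead of the robot, y to its left, z up, the work surface at z = 0. Lengths are in m, angles in rad, forces in N, time in s.
With the tool pointing down it reaches from about 0.35 to 0.875 m from the base axis. Payload 15.5 kg.
Tool frame: the origin (TCP) lies midway between the tips of the shut fingers; the grasp point (between the pads) lies 19 mm behind it; z points along the fingers, y is the direction in which the jaws open and shut (so a half turn about z gives the same grasp; the last joint's range is limited). The gripper opens to 85 mm and grips with 20 to 120 N. Pads are 22 mm wide; open, the fingers measure 114 mm over their backs; the gripper's body (76 mm by 85 mm) begins 54 mm behind the grasp point. The pads swing forward as they close: fully open they stand 13 mm farther back than shut.
Start: joints at [1.238, 0.494, 1.345, -0, 1.302, -0.096], TCP at [0.147, 0.607, 0.231] pointing down, gripper open.
Joint ranges: [-2.91, 2.91], [-0.82, 2.16], [0.22, 2.67], [-1.22, 4.37], [0.12, 2.79], [-3.08, 3.08]. Speed limits (rad/s): [1.89, 1.89, 2.57, 3.01, 3.01, 3.01].

## Interface

Orientations are given as a unit quaternion [w, x, y, z].
In Python, from plant import bot gives the robot as it stands. The module is installed in compiled form; this text tells all that it offers.
- The arm moves only by the shell command python3 -m crank 'ROWS' [FORCE]. ROWS is JSON, a list of rows, each a list of 7 numbers: the shift along the tool's x, y, z in units of 25 mm (1.0 is 25 mm), then the turn, a rotation vector about the tool's x, y, z in units of 6 degrees (1.0 is 6 degrees), then the opening, from 0 (shut) to 1 (fully open). In form: [[dx, dy, dz, wx, wy, wz, fingers], ...]. A call has 1 to 20 rows; each row is the pose to reach, as a shift and turn from the pose commanded when the call began, along the tool's axes at that moment; what a row does not reach only later rows make up. A row lasts 1/10 s, in which the tool goes at most 50 mm and 8.59 degrees, less where a joint would pass 70% of its speed; a pose out of reach is approached as far as the arm can. A call with a gripper value outside its range is refused whole. The fingers move at their own pace and stop on an object; FORCE is the grip in N (left out, the last holds). Time passes only in rows, so rows that repeat a pose let the fingers close. It gives the time, the measured TCP pose, the force and the opening at its end, in the units of the state.
- bot.get_obs(): the state, without advancing time (a new reading comes with each control period).
- bot.get_image(name): name is "scene" or "side" or "wrist"; returns a dict with "img" (400x640x3 uint8, red, green, blue), "fx", "fy", "cx", "cy" (pixels), "k1" (the pictures are not rectified: a ray, as slopes to the right and down, at radius r is drawn at 1 + k1 r^2 times it, then the intrinsics apply), "R" (3x3) and "t" (3): a world point X has camera coordinates R X + t; the wrist camera has in their place "hand_eye" (4x4, takes a point from camera to tool coordinates, whose origin is the TCP and whose axes are the flange's). Camera axes: x right, y down, z forward; pixel columns grow to the right and rows downward; lengths in m; the calibration is good to about 2 mm. A picture is of the moment at which its call begins: read the wrist's pose just before it. There is no depth.
- bot.sign_off(): hands the job in, once; it reports no verdict.
The state is a dict: "time": time; "joint_pos": joint angles; "qd": joint speeds; "joint_torque": joint torques, N m; "tool_pos": TCP position; "eef_rot": TCP orientation; "force": force on the tool from outside, world axes, zero at the start; "torque": the same for the moment, N m; "finger_gap": finger opening in m.
Only numpy, scipy, OpenCV 4.12 (cv2) and the standard library are available. Lean on these libraries where they do the work, as an engineer would, in place of code of your own. Each camera call takes 0.05 s, during which the arm holds its last target.

## Task

Send the sole under the press: push the press's two green start buttons down together, one fingertip on each, and keep both fully down while the tray slides down by itself until it stops under the press head; then let both buttons come up and move clear. Do not press the red stop button, do not touch or lift the tray or the sole on it, and leave everything else on the bench where it is.

Things in the scene. Friction and masses are not known exactly. Their poses are not given: they have to be found in the camera images.
- press: grey bench press, fixed. Origin on the table (z = 0) under the mid-point of the two green buttons; own z up, y along the line of the buttons towards the press column (the way the tray slides), x from the button console towards the tray rails. Console: x -45 to 45, y -150 to 85 mm, 72 mm high. Tray rails: x 55 to 145, y -115 to 240 mm.
- press_head (a point): centre of the underside of the press head, 103 mm above the table, at own x 100, y 155 mm of the press. Head, its arm above (top 207 mm) and the column lie over x 50 to 150, y 110 to 315 mm of the press.
- start_left (a joint): left green button (own y +30 mm): travel straight down in m, 0 = up, 0.010 = fully down. Sprung: 1.2 N to start moving, 4 N at full depth (both together 8 N). Both must be down by more than about 6 mm before the tray is free; the springs push them up again.
- start_right (a joint): right green button (own y -30 mm): as start_left.
- start_left_top (a point): centre of the top of the left green button cap, a round cap 26 mm in diameter, 94 mm above the table when up, 84 mm fully down (the point moves with the cap). The two caps' centres are 60 mm apart (gap between caps 34 mm); each stands in a black collar 40 mm in diameter, top 80 mm above the table.
- start_right_top (a point): centre of the top of the right green button cap, as the left.
- stop_button (a joint): red mushroom stop button, 38 mm in diameter: travel down in m, 0 = up, 0.008 = down. Not to be pressed.
- stop_button_top (a point): centre of the top of the red stop button, 98 mm above the table, at own y -105 mm of the press, in line with the green ones.
- tray (a joint): aluminium tray 95 x 190 x 16 mm: distance it has slid down its sloping rails in m, 0 = loading end (held by the buttons' stop pins), 0.168 = stopped under the press head. Once both buttons are down it slides by itself in 2 to 6 s (differs from run to run). If a button comes up earlier its pin brakes the tray.
- tray_center (a point): centre of the tray's floor, 89 mm above the table at the loading end, 54 mm at the press head; at own x 100 mm of the press. The tray stays level. Rim 12 mm high.
- sole_center (a point): loose dark foam child's sandal sole lying in the tray, 157 x 68 x 14 mm; the point is the middle of its thickness (7 mm above its underside).
- rivet_jar_center (a point): loose amber jar with a steel lid, 56 mm in diameter, 65 mm high, standing beside the console; its centre. Leave alone.
- brush_grip (a point): loose brush 170 mm long lying in front of the console; point on its handle. Leave alone.
- spare_sole_center (a point): loose tan sole 157 x 68 x 14 mm lying on the bench right of the console; its centre. Leave alone.
- glue_bottle_center (a point): loose yellow-brown bottle, 66 mm in diameter, 190 mm high; its centre. Leave alone.
- hammer_handle (a point): loose hammer 260 mm long; point on its handle. Leave alone.
- rivet_cup_center (a point): loose blue cup, 72 mm in diameter, 70 mm high; its centre. Leave alone.
Mind the look-alikes: they are no part of the job. Of the things that look like the part that bears sole_center, the largest one is meant.

How it is judged:
On the way, in this order (a step that is already met when the one before it is completed fails the run):
1. both green buttons are down together while the tray is still near the loading end (value of joint each of start_left, start_right above 0.006 m and value of joint tray below 0.06 m), for 0.2 s.
2. the tray has reached the press head with both buttons still held down (value of joint each of start_left, start_right above 0.006 m and value of joint tray above 0.162 m), for 0.2 s.
At the end, for the whole second after the job is handed in: The tray rests under the press head (slid more than 162 mm), both green buttons are up again (within 2 mm), the red stop button is up, and the sole lies in the tray (its centre within 22 mm of the centre of the tray floor) (value of joint tray above 0.162 m and value of joint each of start_left, start_right, stop_button below 0.002 m and distance between sole_center and tray_center below 0.022 m); the robot touches nothing.
It fails at once if one green button was pressed (over 6 mm) while the other was still up (under 2 mm) ((value of joint start_left above 0.006 m and value of joint start_right below 0.002 m) or (value of joint start_right above 0.006 m and value of joint start_left below 0.002 m)).
It fails at once if a button was let up before the tray had arrived (value of joint tray between 0.012 and 0.155 m and value of joint any of start_left, start_right below 0.004 m).
It fails at once if the red stop button was pressed (value of joint stop_button above 0.003 m).
It fails at once if the robot touched the tray or the sole on it, or the sole was lifted or shifted in the tray (contact force between any of the fingers, the arm and tray above 0.5 N or contact force between any of the fingers, the arm and sole above 0.5 N or distance between sole_center and tray_center above 0.03 m).
It fails at once if something else on the bench was moved by more than 20 mm (distance of any of rivet_jar_center, brush_grip, spare_sole_center, glue_bottle_center, hammer_handle, rivet_cup_center from where it was at the start of the episode above 0.02 m).
It also fails if it takes over 40 s, if anything falls off the work surface, if the arm or the gripper's body presses on something with over 40 N, if the wrist force passes 120 N, or if a joint passes its speed limit or range.

## Working session

There is one attempt and no reset: what is moved stays moved. The work goes in short steps, Python scripts to look and compute and a shell command to move; the robot and the scene stay as the last step left them, time stands still between calls to the robot, and variables do not carry over. Pictures are saved under pics/ and viewed, and the job is handed in when it is done.

```bash
mkdir -p pics; python3 - <<'E'
from plant import bot
import cv2
o=bot.get_obs()
for k,v in o.items(): print(k,v)
for n in("scene","side","wrist"):
    d=bot.get_image(n); cv2.imwrite(f"pics/{n}0.png",d["img"][:,:,::-1])
    print(n,{k:v for k,v in d.items() if k!="img"})
E
```

```text
time 0.0
joint_pos [ 1.23749379e+00  4.94207038e-01  1.34614985e+00  2.54726706e-05
  1.30248992e+00 -9.55119005e-02]
qd [ 1.01268173e-03  4.07385678e-05 -8.51841831e-04  9.29551495e-04
 -5.71812392e-04 -1.39547006e-04]
joint_torque [ 2.79867665e-03 -8.82173824e+01 -3.83859694e+01 -8.38702726e-05
  1.04861843e-02  6.28212319e-05]
tool_pos [0.14709809 0.60706591 0.23067908]
eef_rot [-1.45419969e-04  1.18618733e-01  9.92939677e-01 -6.10108482e-04]
force [ 0.03219523  0.89404992 -0.44477516]
torque [ 0.05104291 -0.07060222 -0.00670099]
finger_gap 0.08531167746852437
scene {'fx': 488.7482558092224, 'fy': 488.7482558092224, 'cx': 320.0817862830894, 'cy': 197.12459595617523, 'k1': -0.11497946448575104, 'R': array([[-0.74254239,  0.66965962,  0.01366724],
       [ 0.39940386,  0.45906908, -0.79355664],
       [-0.53768705, -0.5837907 , -0.60834288]]), 't': array([ 0.40364346, -0.13898222,  2.17292322])}
side {'fx': 433.7257919679408, 'fy': 433.7257919679408, 'cx': 316.01043806179877, 'cy': 195.02363871513543, 'k1': -0.07747683511519148, 'R': array([[ 0.86080509, -0.50860638, -0.01827999],
       [-0.39762904, -0.64969151, -0.64791364],
       [ 0.31765666,  0.56499601, -0.76149442]]), 't': array([-0.45921681,  0.26788759,  1.22493395])}
wrist {'fx': 284.2014165021375, 'fy': 284.2014165021375, 'cx': 326.63272808797524, 'cy': 196.7775204468679, 'k1': -0.022043452145625454, 'hand_eye': array([[-9.67253968e-04, -9.61852840e-01, -2.73565677e-01,
         6.96588527e-02],
       [ 9.99999390e-01, -1.07605370e-03,  2.47662396e-04,
        -8.27941033e-04],
       [-5.32586138e-04, -2.73565270e-01,  9.61853294e-01,
        -1.42252467e-01],
       [ 0.00000000e+00,  0.00000000e+00,  0.00000000e+00,
         1.00000000e+00]])}
```

View pics/scene0.png

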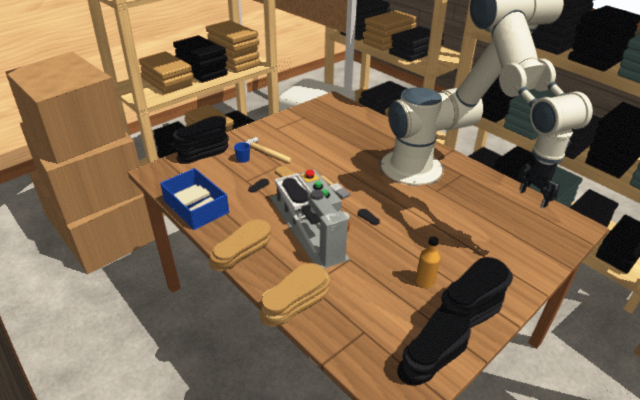

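View pics/side0.png

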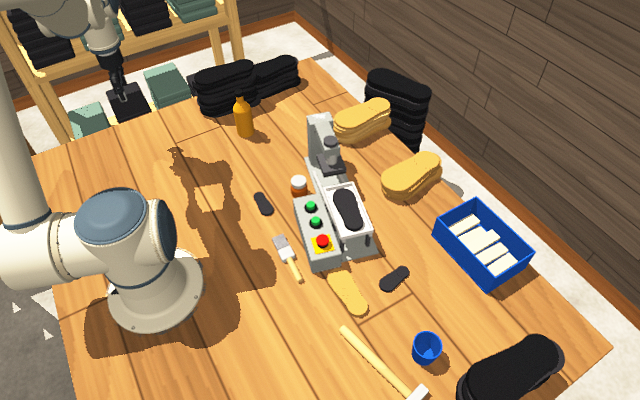

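View pics/wrist0.png

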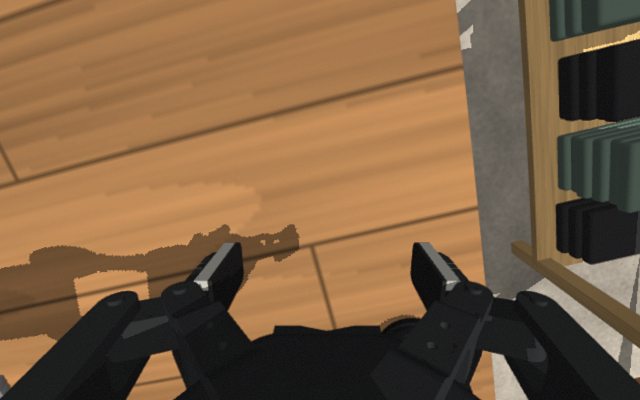

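```bash
python3 - <<'E'
import cv2
a=cv2.imread("pics/side0.png")[100:290,230:430]; cv2.imwrite("pics/side0c.png",cv2.resize(a,None,fx=4,fy=3.15*4/3.15*0+3.1,interpolation=cv2.INTER_CUBIC))
a=cv2.imread("pics/scene0.png")[155:275,250:400]; cv2.imwrite("pics/scene0c.png",cv2.resize(a,None,fx=5,fy=5,interpolation=cv2.INTER_CUBIC))
E
```

```text
(no output)
```

View pics/side0c.png

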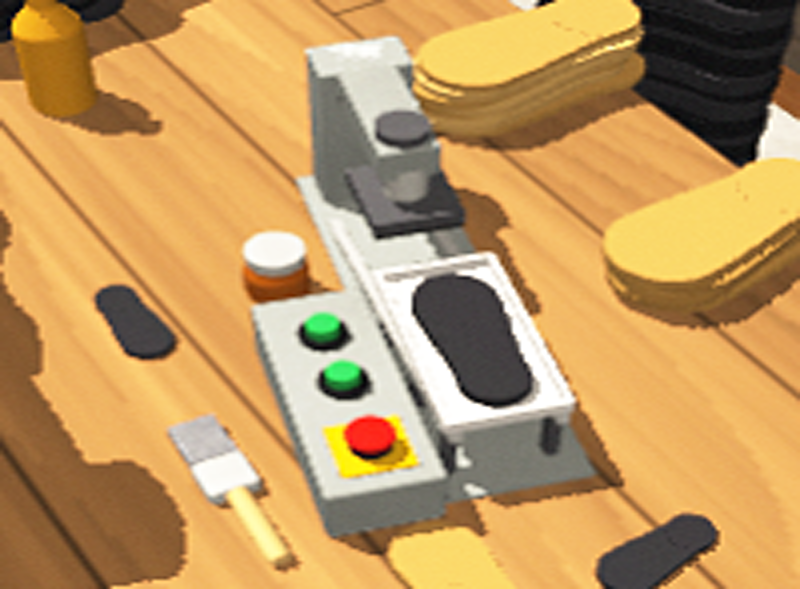

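View pics/scene0c.png

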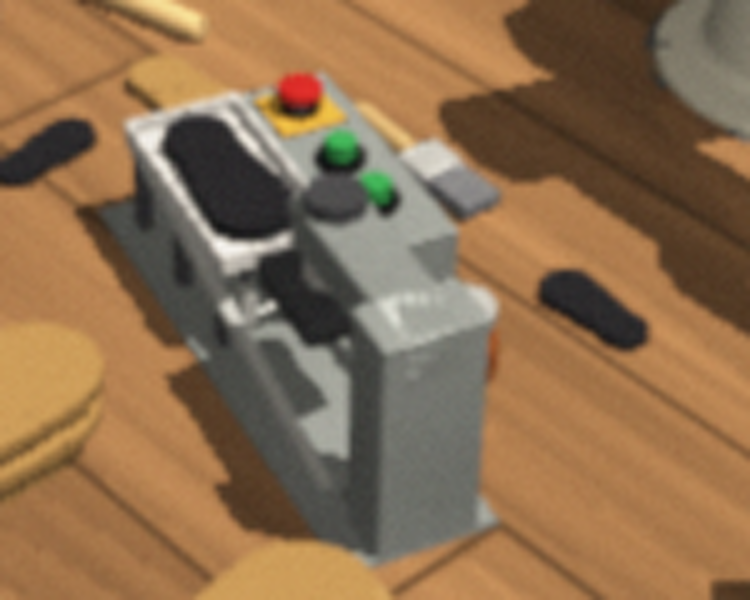

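```bash
cat > h.py <<'E'
import numpy as np, cv2
from plant import bot
from scipy.spatial.transform import Rotation as Ro
def ray(d,uv,Twt=None):
    p=np.array([(uv[0]-d["cx"])/d["fx"],(uv[1]-d["cy"])/d["fy"]]);q=p.copy()
    for _ in range(30): q=p/(1+d["k1"]*(q@q))
    r=np.r_[q,1]
    if "R" in d: return -d["R"].T@d["t"], d["R"].T@r
    H=Twt@d["hand_eye"]; return H[:3,3],H[:3,:3]@r
def atz(d,uv,z,T=None):
    o,r=ray(d,uv,T); return o+r*(z-o[2])/r[2]
def tool(o):
    T=np.eye(4);w,x,y,z=o["eef_rot"];T[:3,:3]=Ro.from_quat([x,y,z,w]).as_matrix();T[:3,3]=o["tool_pos"];return T
def blobs(img,kind):
    h=cv2.cvtColor(img,cv2.COLOR_RGB2HSV).astype(int);H,S,V=h[...,0],h[...,1],h[...,2]
    m=(H>50)&(H<85)&(S>130)&(V>60) if kind=="g" else ((H<5)|(H>174))&(S>190)&(V>110)
    n,l,s,c=cv2.connectedComponentsWithStats(m.astype(np.uint8))
    return [(s[i,4],c[i],s[i,:4]) for i in range(1,n) if s[i,4]>15]
E
python3 - <<'E'
from h import *
for n in("side","scene"):
    d=bot.get_image(n)
    for k,z in(("g",.0885),("r",.093)):
        for a,c,b in blobs(d["img"],k): print(n,k,a,c.round(1),b,atz(d,c,z).round(4))
E
```

```text
side g 66 [310.2 205.3] [306 201   9   9] [ 0.4982 -0.0284  0.0885]
side g 70 [315.1 221. ] [311 217   9   9] [ 0.481  -0.0865  0.0885]
side r 108 [322.1 239.9] [316 235  13  11] [ 0.4625 -0.1568  0.093 ]
scene g 31 [317.7 184.4] [315 182   7   6] [ 0.4881 -0.0769  0.0885]
scene g 25 [325.4 192.4] [323 190   6   6] [ 0.5007 -0.0191  0.0885]
scene r 38 [309.5 172.6] [306 170   8   6] [ 0.4637 -0.1539  0.093 ]
```

Candidates: dark soles at side (347,208) in the tray (largest, so this one), (263,204) and (394,279) small ones on the bench. The green caps are at side (310,205) left and (315,221) right, with the red stop at (322,240). The crops confirm the console, tray and jar at (298,187). Next I move above the buttons for a close look.

```bash
python3 -m crank '[[0,0,-2.8,0,0,0,0.6],[0,0,-2.8,0,0,0,0.55],[-19.5,-22.4,-2.8,0,0,0.28,0.55],[-19.5,-22.4,-2.8,0,0,0.28,0.55],[-19.5,-22.4,-2.8,0,0,0.28,0.55],[-19.5,-22.4,-2.8,0,0,0.28,0.55],[-19.5,-22.4,-2.8,0,0,0.28,0.55],[-19.5,-22.4,-2.8,0,0,0.28,0.55],[-19.5,-22.4,-2.8,0,0,0.28,0.55],[-19.5,-22.4,-2.8,0,0,0.28,0.55],[-19.5,-22.4,-2.8,0,0,0.28,0.55],[-19.5,-22.4,-2.8,0,0,0.28,0.55],[-19.5,-22.4,-2.8,0,0,0.28,0.55],[-19.5,-22.4,-2.8,0,0,0.28,0.55],[-19.5,-22.4,-2.8,0,0,0.28,0.55],[-19.5,-22.4,-2.8,0,0,0.28,0.55],[-19.5,-22.4,-2.8,0,0,0.28,0.55],[-19.5,-22.4,-2.8,0,0,0.28,0.55],[-19.5,-22.4,-2.8,0,0,0.28,0.55],[-19.5,-22.4,-2.8,0,0,0.28,0.55]]' 30
python3 - <<'E'
from h import *
o=bot.get_obs();T=tool(o);print(o["time"],o["tool_pos"],T[:3,:3].round(4).tolist(),o["finger_gap"],o["force"],abs(o["qd"]).max())
d=bot.get_image("wrist");cv2.imwrite("pics/wrist1.png",d["img"][:,:,::-1])
for k,z in(("g",.094),("r",.098)):
    for a,c,b in blobs(d["img"],k): print(k,a,c.round(1),b,atz(d,c,z,T).round(4))
E
```

```text
time: 2.25
tool_pos: [0.4886, -0.051, 0.3012]
eef_rot: [-0.0, 0.133, 0.991, 0.0]
force: [-0.4, -0.3, -0.1]
finger_gap: 0.0471
2.25 [ 0.48859603 -0.05098866  0.30121108] [[-0.9646, 0.2636, -0.0005], [0.2636, 0.9646, 0.0003], [0.0005, 0.0002, -1.0]] 0.04709473618601179 [-0.44903824 -0.29815435 -0.10343422] 0.012978642647666499
g 370 [299.2 175.7] [289 165  21  22] [ 0.4814 -0.0853  0.094 ]
g 364 [346.5 176.3] [336 166  22  22] [ 0.4979 -0.0284  0.094 ]
r 664 [239.5 175.7] [225 162  30  29] [ 0.4611 -0.1561  0.098 ]
```

View pics/wrist1.png

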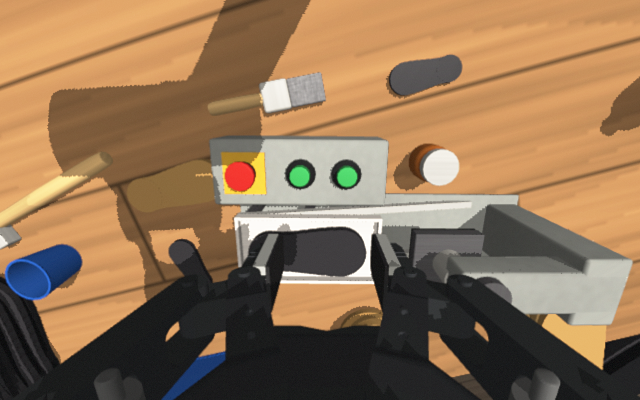

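The wrist view shows the red stop at (240,176) and the green caps at (299,176) and (346,176). The sole is in the tray below them, and the fingers are at the bottom of the frame. Positions agree with the side camera within about 2 mm. I'll descend to just above the caps.

```bash
python3 -m crank '[[-0.1,-0.19,2,0,0,0.1,0.61],[-0.1,-0.19,4,0,0,0.1,0.61],[-0.1,-0.19,5.5,0,0,0.1,0.61],[-0.1,-0.19,6.6,0,0,0.1,0.61],[-0.1,-0.19,7.2,0,0,0.1,0.61],[-0.1,-0.19,7.2,0,0,0.1,0.61],[-0.1,-0.19,7.2,0,0,0.1,0.61]]'
python3 - <<'E'
from h import *
o=bot.get_obs();T=tool(o);print(o["time"],o["tool_pos"],T[:3,:3].round(4).tolist(),o["finger_gap"],o["force"])
d=bot.get_image("wrist");cv2.imwrite("pics/wrist2.png",d["img"][:,:,::-1])
for a,c,b in blobs(d["img"],"g"): 
    p=atz(d,c,.094,T); print(a,c.round(1),b,p.round(4),(T[:3,:3].T@(p-T[:3,3])).round(4))
d=bot.get_image("side")
a=d["img"][150:270,240:400,::-1]; cv2.imwrite("pics/side2c.png",cv2.resize(a,None,fx=5,fy=5,interpolation=cv2.INTER_CUBIC))
E
```

```text
time: 3.0
tool_pos: [0.4903, -0.0563, 0.1219]
eef_rot: [0.0, 0.138, 0.99, -0.0]
force: [0.1, -0.0, 0.7]
finger_gap: 0.0522
3.0 [ 0.49028866 -0.0562787   0.12187988] [[-0.962, 0.273, 0.0001], [0.273, 0.962, -0.0], [-0.0002, 0.0, -1.0]] 0.05216860676248522 [ 0.10998541 -0.00701547  0.73139129]
1235 [282.5 223.8] [261 204  41  42] [ 0.4792 -0.0833  0.094 ] [ 0.0033 -0.0291  0.0279]
1242 [370.7 223.8] [352 204  41  42] [ 0.4947 -0.0291  0.094 ] [0.0032 0.0274 0.0279]
```

View pics/wrist2.png

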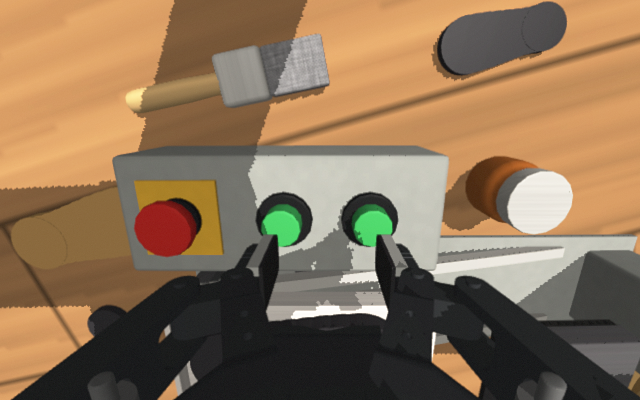

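View pics/side2c.png

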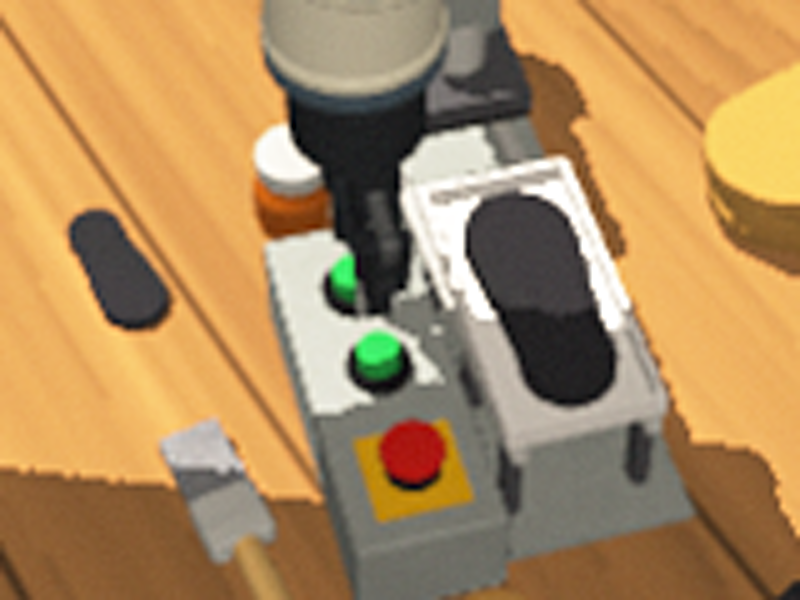

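The wrist view shows both caps centred under the fingertips, at (282,224) and (371,224), each about 2 mm towards tool +x. The red stop at (165,228) is well clear. I'll lower gently until contact.

```bash
python3 -m crank '[[0.06,0,0.4,0,0,0,0.61],[0.06,0,0.8,0,0,0,0.61],[0.06,0,0.9,0,0,0,0.61],[0.06,0,0.9,0,0,0,0.61]]'
python3 - <<'E'
from h import *
for n,(r0,r1,c0,c1) in (("wrist",(0,400,0,640)),("scene",(150,250,260,400))):
    d=bot.get_image(n);a=d["img"][r0:r1,c0:c1,::-1]
    if n!="wrist": a=cv2.resize(a,None,fx=5,fy=5,interpolation=cv2.INTER_CUBIC)
    cv2.imwrite(f"pics/{n}3.png",a)
E
```

```text
time: 3.5
tool_pos: [0.4884, -0.0564, 0.0982]
eef_rot: [-0.001, 0.138, 0.99, 0.0]
force: [0.1, 0.3, -0.1]
finger_gap: 0.0521
```

View pics/wrist3.png

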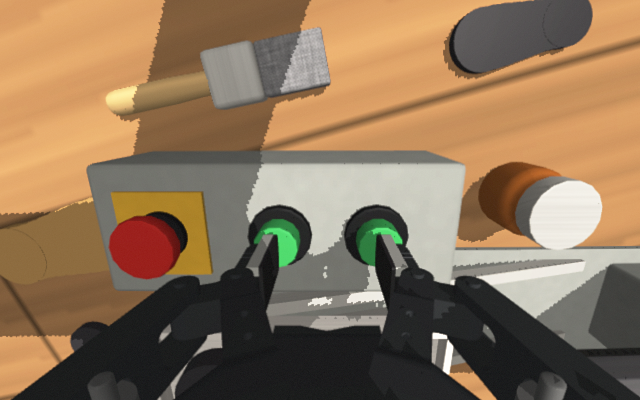

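View pics/scene3.png

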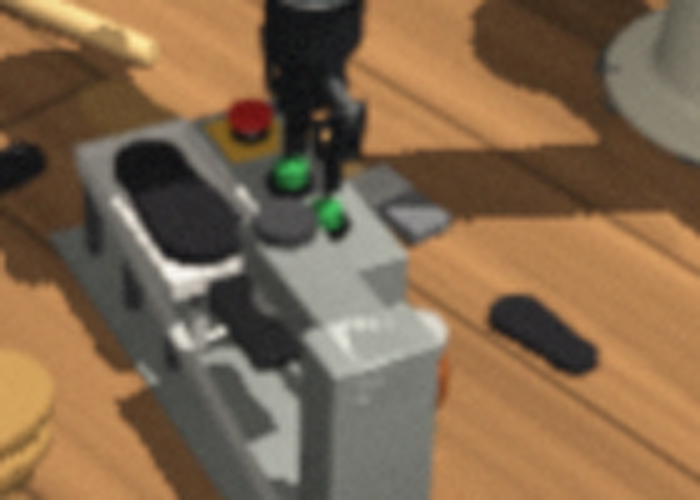

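Both fingertips sit over the green caps, near (268,245) and (385,245), with no contact yet. Pressing down.

```bash
python3 -m crank '[[0,0,0.2,0,0,0,0.61],[0,0,0.4,0,0,0,0.61],[0,0,0.4,0,0,0,0.61]]'; python3 -m crank '[[0,0,0.16,0,0,0,0.61],[0,0,0.16,0,0,0,0.61]]'
```

```text
time: 3.9
tool_pos: [0.489, -0.0566, 0.0884]
eef_rot: [0.0, 0.138, 0.99, -0.0]
force: [1.5, -0.7, 2.4]
finger_gap: 0.0522
time: 4.1
tool_pos: [0.489, -0.0566, 0.0846]
eef_rot: [0.0, 0.138, 0.99, -0.0]
force: [1.0, -0.0, 5.9]
finger_gap: 0.0522
```

```bash
python3 -m crank '[[0,0,0.16,0,0,0,0.61],[0,0,0.22,0,0,0,0.61]]'; python3 - <<'E'
from h import *
d=bot.get_image("side")
a=d["img"][150:270,240:400,::-1]; cv2.imwrite("pics/side4c.png",cv2.resize(a,None,fx=5,fy=5,interpolation=cv2.INTER_CUBIC))
print(bot.get_obs()["force"],bot.get_obs()["tool_pos"],bot.get_obs()["torque"])
E
```

```text
time: 4.3
tool_pos: [0.4891, -0.0566, 0.0801]
eef_rot: [0.0, 0.138, 0.99, -0.0]
force: [-10.2, 2.0, 54.3]
finger_gap: 0.0517
[-5.40427172  1.00430946 34.39531698] [ 0.48906424 -0.05656169  0.08028706] [ 0.16323624  0.99862983 -0.03654691]
```

View pics/side4c.png

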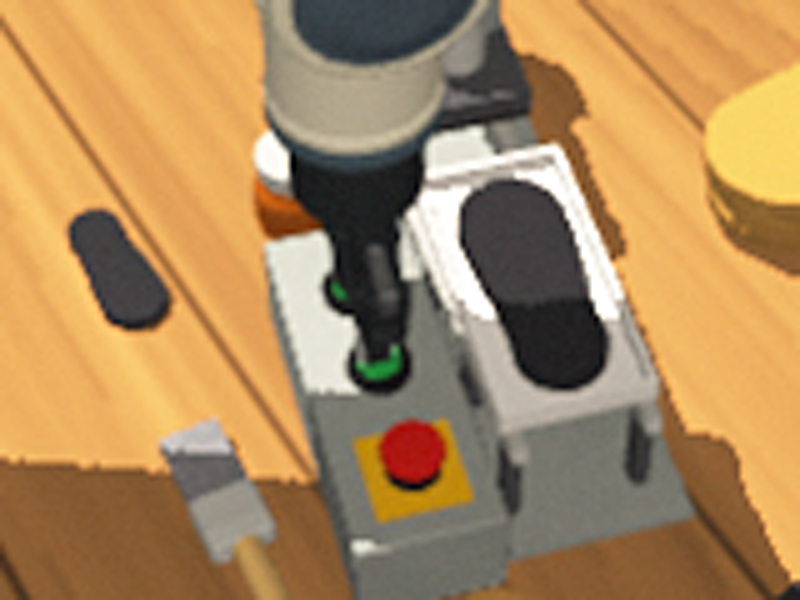

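The tray is already sliding and both caps are at their stops, so I'll ease off slightly and hold.

```bash
python3 -m crank '[[0,0,-0.02,0,0,0,0.61],[0,0,-0.02,0,0,0,0.61],[0,0,-0.02,0,0,0,0.61],[0,0,-0.02,0,0,0,0.61],[0,0,-0.02,0,0,0,0.61],[0,0,-0.02,0,0,0,0.61],[0,0,-0.02,0,0,0,0.61],[0,0,-0.02,0,0,0,0.61],[0,0,-0.02,0,0,0,0.61],[0,0,-0.02,0,0,0,0.61],[0,0,-0.02,0,0,0,0.61],[0,0,-0.02,0,0,0,0.61],[0,0,-0.02,0,0,0,0.61],[0,0,-0.02,0,0,0,0.61],[0,0,-0.02,0,0,0,0.61],[0,0,-0.02,0,0,0,0.61],[0,0,-0.02,0,0,0,0.61],[0,0,-0.02,0,0,0,0.61],[0,0,-0.02,0,0,0,0.61],[0,0,-0.02,0,0,0,0.61]]'; python3 -m crank '[[0,0,0,0,0,0,0.61],[0,0,0,0,0,0,0.61],[0,0,0,0,0,0,0.61],[0,0,0,0,0,0,0.61],[0,0,0,0,0,0,0.61],[0,0,0,0,0,0,0.61],[0,0,0,0,0,0,0.61],[0,0,0,0,0,0,0.61],[0,0,0,0,0,0,0.61],[0,0,0,0,0,0,0.61],[0,0,0,0,0,0,0.61],[0,0,0,0,0,0,0.61],[0,0,0,0,0,0,0.61],[0,0,0,0,0,0,0.61],[0,0,0,0,0,0,0.61],[0,0,0,0,0,0,0.61],[0,0,0,0,0,0,0.61],[0,0,0,0,0,0,0.61],[0,0,0,0,0,0,0.61],[0,0,0,0,0,0,0.61]]'; python3 - <<'E'
from h import *
d=bot.get_image("side")
a=d["img"][130:270,240:400,::-1]; cv2.imwrite("pics/side5c.png",cv2.resize(a,None,fx=4,fy=4,interpolation=cv2.INTER_CUBIC))
E
```

```text
time: 6.35
tool_pos: [0.489, -0.0566, 0.0805]
eef_rot: [0.0, 0.138, 0.99, -0.0]
force: [-2.4, 0.8, 18.6]
finger_gap: 0.0522
time: 8.35
tool_pos: [0.489, -0.0566, 0.0805]
eef_rot: [0.0, 0.138, 0.99, -0.0]
force: [-2.1, 0.6, 19.3]
finger_gap: 0.0523
```

View pics/side5c.png

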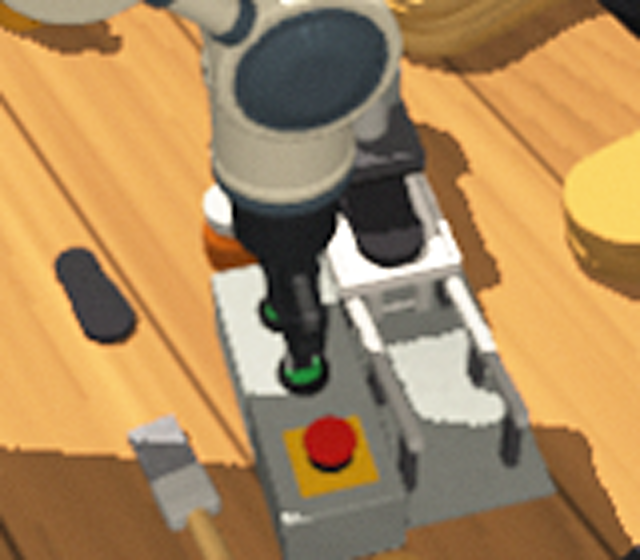

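The tray is now under the press head, with its near edge around crop (400,270), and both buttons are still down. I'll hold another 2 s, covering the maximum slide time, and check that the tray is no longer moving.

```bash
python3 -m crank '[[0,0,0,0,0,0,0.61],[0,0,0,0,0,0,0.61],[0,0,0,0,0,0,0.61],[0,0,0,0,0,0,0.61],[0,0,0,0,0,0,0.61],[0,0,0,0,0,0,0.61],[0,0,0,0,0,0,0.61],[0,0,0,0,0,0,0.61],[0,0,0,0,0,0,0.61],[0,0,0,0,0,0,0.61],[0,0,0,0,0,0,0.61],[0,0,0,0,0,0,0.61],[0,0,0,0,0,0,0.61],[0,0,0,0,0,0,0.61],[0,0,0,0,0,0,0.61],[0,0,0,0,0,0,0.61],[0,0,0,0,0,0,0.61],[0,0,0,0,0,0,0.61],[0,0,0,0,0,0,0.61],[0,0,0,0,0,0,0.61]]'; python3 - <<'E'
from h import *
old=cv2.imread("pics/side5c.png")
d=bot.get_image("side")
a=cv2.resize(d["img"][130:270,240:400,::-1],None,fx=4,fy=4,interpolation=cv2.INTER_CUBIC);cv2.imwrite("pics/side6c.png",a)
df=cv2.absdiff(a,old).max(2)
print("tray region diff",df[170:340,320:500].mean(),df[170:340,320:500].max(),"bg",df[400:].mean(),df[400:].max())
# predicted near tray edge: press y=155-95, rim z .066, x 52.5/147.5
M=np.array([.4896,-.0566]);y=np.array([.273,.962]);x=np.array([.962,-.273])
for xx in(52.5,147.5):
    for s in (168,140):
        yy=155-168+s-95
        P=np.r_[M+x*xx/1e3+y*yy/1e3,.054+.012+(168-s)/168*.035]
        c=d["R"]@P+d["t"];q=c[:2]/c[2];q=q*(1+d["k1"]*(q@q))
        print(xx,s,((q*d["fx"]+[d["cx"],d["cy"]]-[240,130])*4).round())
E
```

```text
time: 10.4
tool_pos: [0.4891, -0.0566, 0.0805]
eef_rot: [0.0, 0.138, 0.99, -0.0]
force: [-2.9, 1.2, 18.3]
finger_gap: 0.0521
tray region diff 2.0091503267973856 9 bg 2.22408203125 14
52.5 168 [337. 276.]
52.5 140 [346. 298.]
147.5 168 [454. 251.]
147.5 140 [465. 273.]
```

View pics/side6c.png

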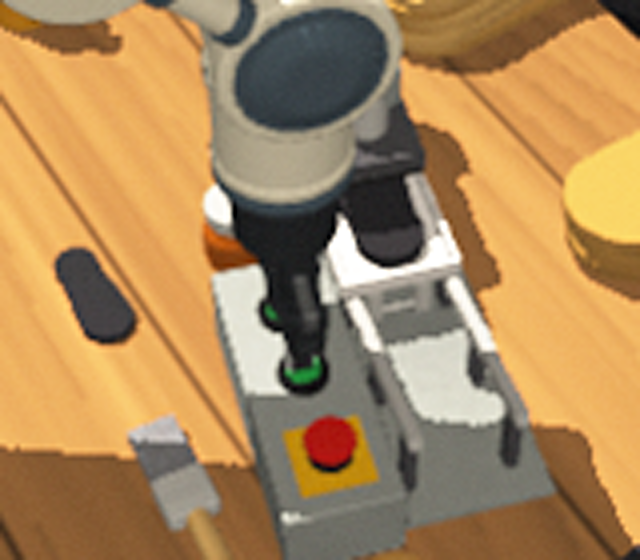

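The tray hasn't moved: the picture difference is only noise. Its near rim corners at about (338,280) and (458,258) match the prediction for the full 168 mm. I'll release straight up.

```bash
python3 -m crank '[[0,0,-0.3,0,0,0,0.61],[0,0,-0.7,0,0,0,0.61],[0,0,-1.5,0,0,0,0.61],[0,0,-3,0,0,0,0.61],[0,0,-4.5,0,0,0,0.61],[0,0,-6,0,0,0,0.61],[0,0,-8,0,0,0,0.61],[2,0,-9,0,0,0,0.61],[4,0,-9,0,0,0,0.61],[4,0,-9,0,0,0,0.61],[4,0,-9,0,0,0,0.61],[4,0,-9,0,0,0,0.61]]'; python3 - <<'E'
from h import *
d=bot.get_image("wrist");cv2.imwrite("pics/wrist7.png",d["img"][:,:,::-1])
d=bot.get_image("side")
a=d["img"][130:290,230:410,::-1]; cv2.imwrite("pics/side7c.png",cv2.resize(a,None,fx=3.7,fy=3.7,interpolation=cv2.INTER_CUBIC))
for k in "gr":
    for b in blobs(d["img"],k): print(k,b[0],b[1].round(1),b[2])
print(bot.get_obs()["force"],bot.get_obs()["tool_pos"])
E
```

```text
time: 11.65
tool_pos: [0.3932, -0.0293, 0.3049]
eef_rot: [0.0, 0.138, 0.99, -0.0]
force: [0.3, 0.2, -0.3]
finger_gap: 0.0521
g 67 [310.2 205.3] [306 201   9   9]
g 70 [315.1 221. ] [311 217   9   9]
r 110 [322. 240.] [316 235  13  11]
[ 0.13898862 -0.15677745  0.47629392] [ 0.39348117 -0.02936217  0.30460241]
```

View pics/side7c.png

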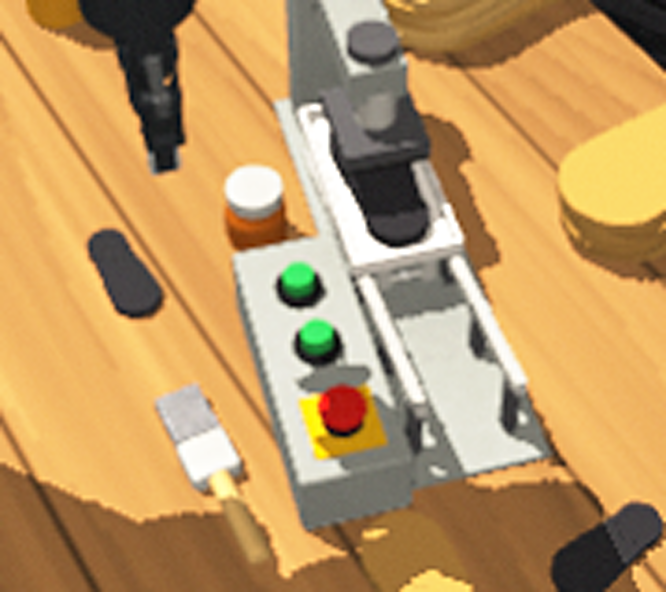

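View pics/wrist7.png

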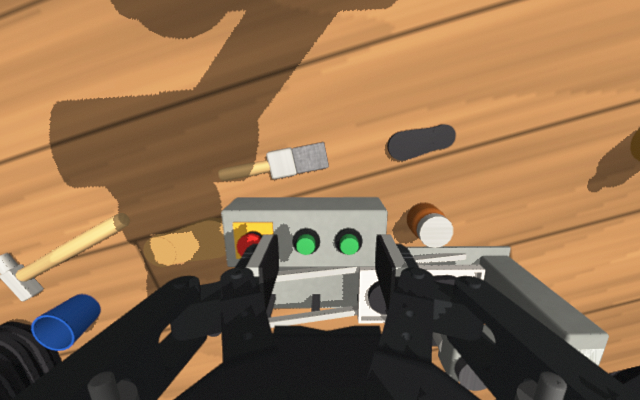

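The green caps are back at exactly their starting pixels, (310.2,205.3) and (315.1,221.0), and the red one is unchanged at (322,240). The tray rests under the head with the sole lying in it, and the arm is clear. Handing in.

```bash
python3 -c "
from plant import bot
print(bot.sign_off())"
```

```text
the job is handed in; nothing more can be done
None
```

The tray with the sole is now under the press head. I pressed both green buttons together with one fingertip on each, held them down for about 6 s, then let go and moved clear. The job was handed in at about 12 s of the 40 s allowed; sign-off gives no verdict.

- **Tray:** it stopped moving before I let go. Two pictures 2 s apart differed only by noise, and its near rim sat within about 1 to 2 image pixels of where a full 168 mm slide would put it.
- **Buttons:** both green caps are back at exactly their starting pixels in the side view, and the red stop button never moved.
- **Sole and bench:** the sole still lies in the tray, judged by eye because the press head hides part of it. The brush, jar and other things in view look unmoved; I did not measure them.
- **Robot:** the arm is clear of everything, with about 0 N on the tool.

- **Force peak:** it reached 54 N on the fingertips when the buttons hit their stops, so I eased it to about 19 N for the hold.
- **Camera disagreement:** the wrist and side cameras agreed on the button positions within about 2 mm, while the scene camera differed by up to about 10 mm. I used the wrist camera's values.

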